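Clamp a glued instrument case in the T-handle clamp

ROBOT

A 6-joint arm with a two-finger parallel gripper is mounted at the origin on a cart in front of the work surface, level with it; the furniture and walls round the work are solid. World frame = base frame: x ahead of the robot, y to its left, z up, the work surface at z = 0. Lengths are in m, angles in rad, forces in N, time in s.
With the tool pointing down it reaches from about 0.35 to 0.775 m from the base axis. Payload 7.3 kg.
Tool frame: the origin (TCP) lies at the very end of the fingers, on their centre line; the grasp point (between the pads) lies 19 mm behind it; z points along the fingers, y is the line along which they close (so a half turn about z gives the same grasp; the last joint's range is limited). The gripper opens to 92 mm and grips with 3 to 60 N. Pads are 19 mm wide; open, the fingers measure 130 mm over their backs; the gripper's body (75 mm by 190 mm) begins 47 mm behind the grasp point.
Start: joints at [-1.346, 0.342, 1.524, -0, 1.275, -0.146], TCP at [0.19, -0.489, 0.227] pointing down, gripper open.
Joint ranges: [-2.53, 2.53], [-0.77, 2.02], [0.04, 2.7], [-1, 4.14], [0.28, 2.66], [-3.11, 3.11]. Speed limits (rad/s): [2.57, 2.57, 3.14, 3.14, 3.14, 3.14].

INTERFACE

Orientations are given as [roll, pitch, yaw] about the fixed x, y, z axes, in that order (R = Rz(yaw) Ry(pitch) Rx(roll)).
In Python, from cell import * gives the robot as it stands.
- The arm moves only by the tool step_arm, never from a script. Its argument "commands" is a list of rows, each a list of 7 numbers: the opening, from 0 (shut) to 1 (fully open), then the shift along the world's x, y, z in cm, then the turn, a rotation vector about the world's x, y, z in rad. A call has 1 to 5 rows; each row is the pose to reach, as a shift and turn from the pose commanded when the call began; what a row does not reach only later rows make up. A row lasts 1/12 s, in which the tool goes at most 41.7 mm and 7.16 degrees, less where a joint would pass 70% of its speed; a pose out of reach is approached as far as the arm can. A call with a gripper value outside its range is refused whole. The fingers move at their own pace and stop on an object; "grip_force" is the grip in N (left out, the last holds). Time passes only in rows, so rows that repeat a pose let the fingers close. It gives the time, the measured TCP pose, the force, the opening and the grip force at its end, in the units of the state.
- observe(): the state, without advancing time (a new reading comes with each control period).
- read_camera(name): name is "scene" or "top" or "wrist"; returns the picture (420x560x3 uint8, red, green, blue); there is no depth.
- camera_model(name): a dict with "vfov" (degrees; the focal length in pixels is half the picture's height over the tangent of half this angle, whatever the lens; pixels are square), "cx", "cy" (the principal point, pixels), "world_to_cam" (4x4, takes a point from world to camera coordinates). Camera axes: x right, y up, looking along -z (the intrinsics and any distortion apply to the point x, -y, -z); pixel columns grow to the right and rows downward; lengths in m; the calibration is good to about 2 mm. The wrist camera is an equidistant fisheye: a pixel r from the principal point sees the ray r / f radians off the axis. A picture is of the moment at which its call begins: read the wrist's pose just before it. camera_model takes no time and is no camera call; for the wrist camera it gives the pose at the moment of the call.
- hand_in(): hands the job in; it is judged then, once.
The state is a dict: "time": time; "qpos": joint angles; "qvel": joint speeds; "joint_efforts": joint torques, N m; "tool_pos": TCP position; "tool_rot": TCP orientation; "contact_force": force on the tool from outside, world axes, zero at the start; "torque": the same for the moment, N m; "opening": finger opening in m; "grip_force": force on a finger pad.
Only numpy, scipy, OpenCV 4.12 (cv2) and the standard library are available. Lean on these libraries where they do the work, as an engineer would, in place of code of your own. Each camera call takes 0.05 s, during which the arm holds its last target. There are 200 camera calls.

TASK

The long aluminium instrument case has just been glued and has to set under pressure. Lay it flat on the bed of the grey screw clamp, lengthwise and pushed in under the pressure foot until its end meets the stop, then turn the T-handle clockwise, regrasping as needed, until rising resistance tells you the case is firmly held; do not crush it, and let go of the handle. Leave the things lying round about where they are.

Things in the scene. Friction and masses are not known exactly. Their poses are not given: they have to be found in the camera images.
- case: Plain aluminium extruded case with black end plates, 150 mm long (its x) x 50 mm wide (y) x 30 mm high (z), about 0.2 kg, lying flat on the bench. Origin: centre of its underside. Either end may go in first. A black extraction nozzle hangs 170 mm above the bench over x 0.51 to 0.58, y -0.07 to 0 m, and its hose runs back to the right 250 mm above the bench: keep the gripper in front of them.
- clamp: Grey C-shaped screw clamp bolted to the bench, mouth towards its -x. Origin: on the bench under the vertical screw axis; z up. In its frame: foot plate 10 mm high, x -130 to 95, y -48 to 48 mm; column at x 52 to 84 mm; overarm 96 to 135 mm high, 46 mm wide at the screw. A case pushed home has its centre at x = -45 mm, y = 0.
- bed_front (a point): Front end of the clamp's flat bed plate: a point on the clamp's centre line at x = -120 mm, 20 mm above the bench. The bed runs from here to the stop, 54 mm wide, and its top lies 20 to 26 mm above the bench (packed up differently each time; this point does not show it). Axes as the clamp's.
- stop_face (a point): Point on the upright face of the clamp's end stop (facing the clamp's -x, at x = 30 mm), on the centre line, 35 mm above the bench; the stop is 66 mm wide and reaches up to 52 mm. Two side guides, 38 mm high, run 60 mm forward from the stop, 60 mm apart inside, and then flare outward for 26 mm more. Axes as the clamp's.
- spindle: Screw of the clamp, with the T-handle on top and a round spring-loaded foot, 32 mm across, below. Origin: on the screw axis at the T-bar's centre line, about 180 mm above the bench at the start, when the foot's underside hangs 64 to 69 mm above the bench. It goes down 6 mm per radian that the handle is turned clockwise seen from above.
- t_handle (a joint): Angle of the T-handle (rad), growing clockwise seen from above (tightening), -0.5 to 6. Running free takes about 0.28 N m (less is felt holding still); the screw stays where it is left. Once the foot meets the case its spring adds 10 N of clamping force per mm, so the torque climbs 0.36 N m per rad. Good clamping is about 25 N (0.15 N m more than running free); over 60 N crushes the case.
- t_bar_end (a point): Centre of the ball at one end of the T-bar, 48 mm from the screw axis. The bar is a level round rod 12 mm thick, 96 mm between the centres of its two 17 mm end balls, through a hub 28 mm across; hold it on either side of the hub, about 30 mm from the axis. Nothing stands above it.
- multimeter: Bystander: hand-held multimeter lying on its back, 118 x 78 x 41 mm. Origin: centre of its underside.
- flux_syringe: Bystander: syringe with plunger, 26 x 128 x 21 mm, lying flat. Origin: centre of its underside.
- tweezers: Bystander: steel tweezers, 126 mm long, 9 mm high, lying flat. Origin: centre of the underside.
- kapton_roll: Bystander: roll of tape lying flat, 60 mm across, 18 mm high. Origin: centre of its underside.
- flex_box: Bystander: small carton, 50 x 51 x 26 mm. Origin: centre of its underside.

How it is judged:
By the outcome, as a careful person would: the job done as asked, in the order asked, and still so for the second after the job is handed in, with the robot touching nothing.
It also fails if it takes over 72 s, if anything falls off the work surface, if the arm or the gripper's body presses on something with over 40 N, if the wrist force passes 120 N, or if a joint passes its speed limit or range.

## Working session

There is one attempt and no reset: what is moved stays moved. The work goes in short steps, Python scripts to look and compute and a tool call to move; the robot and the scene stay as the last step left them, time stands still between calls to the robot, and variables do not carry over. Pictures are saved under pics/ and viewed, at most 10 in all, crops included, and the job is handed in when it is done.

Besides the shell and the picture viewer there is one more tool, called in YAML: its name, and indented under it one key for each argument. step_arm: Moves the arm, as the interface text tells. Its arguments: {"type":"object","properties":{"commands":{"type":"array"},"grip_force":{"type":"number"}},"required":["commands"]}

```bash
mkdir -p pics; cat > h.py <<'E'
from cell import *
import numpy as np, cv2
def ray(name,u,v,M=None):
    M=M or camera_model(name); f=210/np.tan(np.radians(M["vfov"])/2)
    x=(u-M["cx"])/f; y=(v-M["cy"])/f
    if name=="wrist":
        r=np.hypot(x,y); s=np.sin(r)/r if r>1e-9 else 1; d=np.array([x*s,-y*s,-np.cos(r)])
    else: d=np.array([x,-y,-1])
    W=np.array(M["world_to_cam"]); R=W[:3,:3]; return -R.T@W[:3,3], R.T@d
def onz(name,u,v,z,M=None):
    o,d=ray(name,u,v,M); return o+d*(z-o[2])/d[2]
def snap(name,fn):
    M=camera_model(name); im=read_camera(name); cv2.imwrite("pics/"+fn,im[:,:,::-1]); return im,M
E
python3 - <<'E'
from h import *
for n in("top","scene"):
    im,M=snap(n,n+"0.png"); print(n,M["vfov"],M["cx"],M["cy"],ray(n,280,210,M),M.keys())
print(observe())
E
```

```text
top 50.2204817357647 274.31357171822657 208.52032475758418 (array([ 0.27752461, -0.06703023,  1.60288202]), array([ 0.15224646, -0.0153614 , -0.98831017])) dict_keys(['vfov', 'cx', 'cy', 'world_to_cam'])
scene 44.240597507773444 272.1736302134978 207.4353146612287 (array([-0.24973882,  0.90188192,  0.69645361]), array([ 0.55553052, -0.71962796, -0.41686397])) dict_keys(['vfov', 'cx', 'cy', 'world_to_cam'])
{'time': 0.1, 'qpos': array([-1.34598346e+00,  3.42644647e-01,  1.52490653e+00, -1.49556402e-05,
        1.27540362e+00, -1.45986529e-01]), 'qvel': array([-0.00156058, -0.00216479, -0.00409405, -0.00044785,  0.00052668,
        0.00116121]), 'joint_efforts': array([ 1.05016210e-03, -4.32004631e+01, -2.44693297e+01,  7.19633955e-02,
        5.25333895e-02, -4.52635732e-05]), 'tool_pos': array([ 0.19018165, -0.48895796,  0.22612404]), 'tool_rot': array([-3.14024292e+00, -1.83999531e-04,  3.70803636e-01]), 'contact_force': array([ 0.66417465, -0.21351167,  0.1430281 ]), 'torque': array([0.00371008, 0.04329982, 0.03613635]), 'grip_force': 0.0, 'opening': 0.09208807328634241}
```

View pics/top0.png

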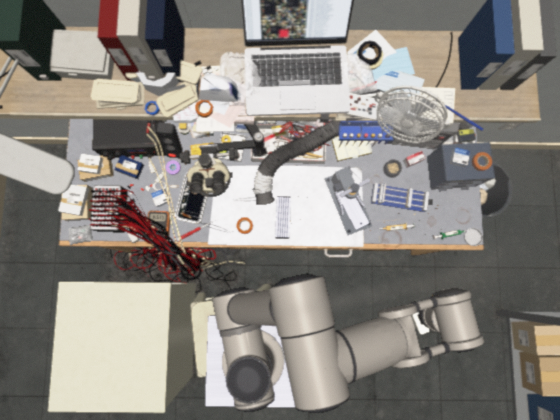

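View pics/scene0.png

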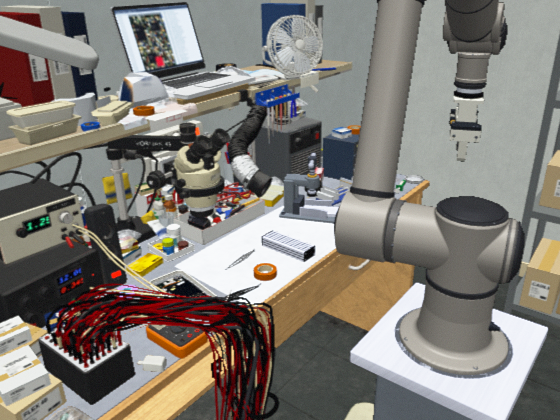

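The top view shows the case (striped) at about (283,217), the clamp at about (348,200), the nozzle at (263,195) and the tape roll at (245,226). The next step is an enlarged crop.

```bash
python3 - <<'E'
from h import *
im=cv2.imread("pics/top0.png")
c=cv2.resize(im[150:255,230:390],None,fx=5,fy=5,interpolation=cv2.INTER_CUBIC); cv2.imwrite("pics/c0.png",c)
for u,v,z in[(277,196,.03),(289,238,.03),(289,196,.03),(277,238,.03),(348,200,.18),(348,200,.1),(348,165,.1),(358,232,.02),(263,195,.17)]: print(u,v,onz("top",u,v,z).round(3))
E
```

```text
277 196 [ 0.57 -0.08  0.03]
289 238 [ 0.421 -0.124  0.03 ]
289 196 [ 0.571 -0.123  0.03 ]
277 238 [ 0.42  -0.082  0.03 ]
348 200 [ 0.532 -0.308  0.18 ]
348 200 [ 0.546 -0.322  0.1  ]
348 165 [ 0.669 -0.324  0.1  ]
358 232 [ 0.445 -0.369  0.02 ]
263 195 [ 0.547 -0.034  0.17 ]
```

View pics/c0.png

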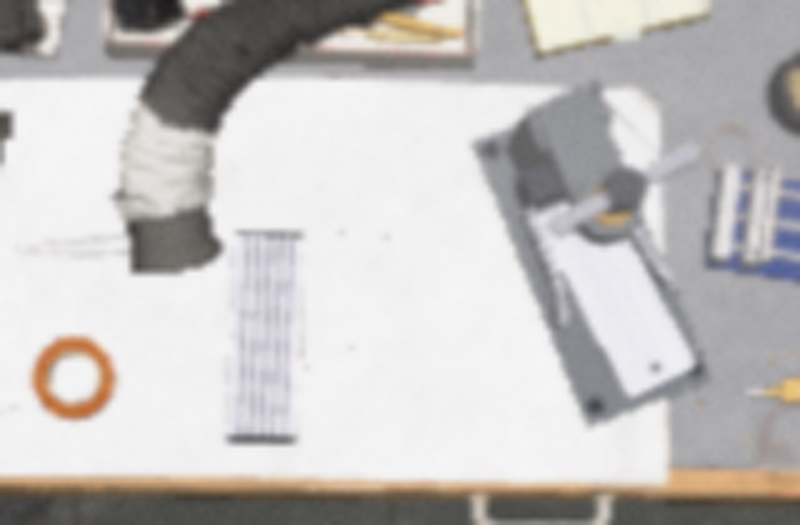

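The crop shows:
- **Case:** corners at (236,233), (301,235), (228,440) and (296,440).
- **Clamp foot plate:** corners at (592,425), (706,378) and (475,146).
- **T-bar:** runs from (555,222) to (697,152), with the hub at (625,187).

```bash
python3 - <<'E'
from h import *
P=lambda x,y,z:onz("top",230+(x+.5)/5-.5,150+(y+.5)/5-.5,z)[:2]
c=np.array([P(x,y,.03) for x,y in[(236,233),(301,235),(296,440),(228,440)]]);print("case",c.round(3).tolist(),c.mean(0).round(4),np.linalg.norm(c[0]-c[3]),np.linalg.norm(c[0]-c[1]))
d=(c[0]+c[1]-c[2]-c[3]);print("yaw",np.arctan2(d[1],d[0]))
f=[P(x,y,.01) for x,y in[(592,425),(706,378),(475,146)]]
d=f[2]-f[0];y=np.arctan2(d[1],d[0]);d2=f[0]-f[1];print("clamp",np.round(f,3).tolist(),y,np.arctan2(-d2[0],d2[1]),np.linalg.norm(d),np.linalg.norm(d2))
for yy in (y,):
  R=np.array([[np.cos(yy),-np.sin(yy)],[np.sin(yy),np.cos(yy)]])
  for p,q in zip(f,[(-.13,.048),(-.13,-.048),(.095,.048)]): print("origin",p-R@q)
b=[P(555,222,.18),P(697,152,.18),P(625,187,.18)];print("bar",np.round(b,3).tolist(),(b[0]+b[1])/2,np.linalg.norm(b[0]-b[1]),np.arctan2(*(b[0]-b[1])[::-1]))
E
```

```text
case [[0.57, -0.08], [0.569, -0.126], [0.422, -0.123], [0.421, -0.075]] [ 0.4954 -0.1011] 0.14816910288209162 0.046416222184161984
yaw -0.023757655523276435
clamp [[0.437, -0.335], [0.471, -0.417], [0.64, -0.253]] 0.3847072656780035 0.39892766444946365 0.21875960931489338 0.08921704655155858
origin [ 0.57528064 -0.33089167]
origin [ 0.57390763 -0.32412002]
origin [ 0.56949637 -0.33323361]
bar [[0.551, -0.285], [0.599, -0.378], [0.575, -0.33]] [ 0.57488169 -0.33109753] 0.10429982928313358 2.04189262543499
```

step_arm:
  commands:
    - [1,3.5,3.9,0,0,0,-0.1]
    - [1,7,7.8,0,0,0,-0.2]
    - [1,9,11.7,0,0,0,-0.3]
    - [1,11,15.5,0,0,0,-0.395]
    - [1,13,19,-2,0,0,-0.395]

```text
time: 0.52
tool_pos: [0.3092, -0.32, 0.2157]
tool_rot: [3.139, -0.002, -0.03]
contact_force: [-0.2, -0.8, 0.6]
opening: 0.0916
grip_force: 0.0
```

step_arm:
  commands:
    - [1,2.5,3.9,-1,0,0,0]
    - [1,5,8,-2,0,0,0]
    - [1,8,12,-4,0,0,0]
    - [1,10.5,16,-6,0,0,0]
    - [1,12.8,19.9,-8,0,0,0]

```text
time: 0.93
tool_pos: [0.4164, -0.1535, 0.1506]
tool_rot: [3.141, -0.001, -0.024]
contact_force: [-0.0, -0.9, 0.4]
opening: 0.092
grip_force: 0.0
```

step_arm:
  commands:
    - [1,0,0,0,0,0,0]
    - [1,0,0,0,0,0,0]
    - [1,0,0,0,0,0,0]

```text
time: 1.18
tool_pos: [0.4155, -0.1553, 0.151]
tool_rot: [3.141, 0.0, -0.023]
contact_force: [0.4, -0.4, -1.0]
opening: 0.0915
grip_force: 0.0
```

```bash
python3 - <<'E'
from h import *
s=observe();print(s["time"],s["tool_pos"],s["tool_rot"],s["qpos"].round(2))
im,M=snap("wrist","w1.png");print(ray("wrist",280,210,M))
for n in["tool"]:
  W=M["world_to_cam"];f=210/np.tan(np.radians(M["vfov"])/2);print(f)
E
```

```text
1.1833 [ 0.41547644 -0.1552587   0.15102782] [ 3.14131635e+00  4.26903160e-04 -2.31365175e-02] [-0.53  0.28  1.85 -0.    1.01  1.06]
(array([ 0.49372316, -0.15594632,  0.30856244]), array([-0.28970967,  0.01953327, -0.95691523]))
325.19226210127806
```

View pics/w1.png

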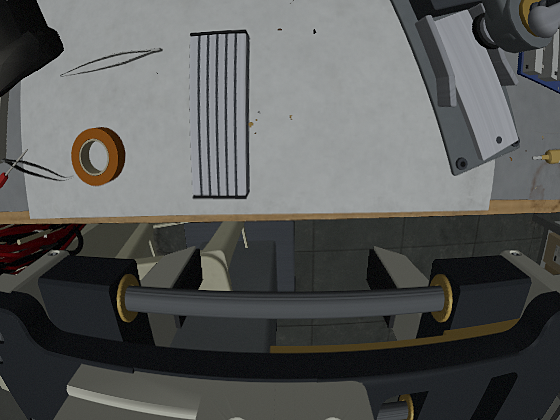

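The wrist view shows the case's top with corners at (191,35), (247,31), (248,197) and (194,197). The clamp bed is upper right, with its front-left bolt at (460,163).

```bash
python3 - <<'E'
from h import *
c=np.array([onz("wrist",u,v,.03)[:2] for u,v in[(191,35),(247,31),(248,197),(194,197)]])
print(c.round(4).tolist(),c.mean(0)); d=c[0]+c[1]-c[2]-c[3]; print(np.arctan2(d[1],d[0]),np.linalg.norm(c[0]-c[3]),np.linalg.norm(c[2]-c[3]))
s=observe();print(np.array([.438,c[:,1].mean()])-s["tool_pos"][:2])
E
```

```text
[[0.5693, -0.0779], [0.5682, -0.1271], [0.4221, -0.1228], [0.4236, -0.0731]] [ 0.49579383 -0.10023391]
-0.031058292057467258 0.1458408113716701 0.04978685815208904
[0.02259955 0.05572066]
```

step_arm:
  commands:
    - [1,1.1,2.8,0,0,0,-0.008]
    - [1,2.3,5.7,0,0,0,-0.008]
    - [1,2.3,5.7,-3.5,0,0,-0.008]
    - [1,2.3,5.7,-7,0,0,-0.008]
    - [1,2.3,5.7,-10.5,0,0,-0.008]

```text
time: 1.65
tool_pos: [0.4393, -0.0997, 0.0461]
tool_rot: [3.14, -0.004, -0.034]
contact_force: [0.9, -0.5, -0.2]
opening: 0.092
grip_force: 0.0
```

step_arm:
  commands:
    - [1,0,0,0,0,0,0]
    - [1,0,0,0,0,0,0]

```text
time: 1.82
tool_pos: [0.4376, -0.0991, 0.0457]
tool_rot: [-3.141, 0.003, -0.035]
contact_force: [0.1, -1.0, 0.3]
opening: 0.0919
grip_force: 0.0
```

step_arm:
  commands:
    - [1,0,0,-1.5,0,0,0]
    - [1,0,0,-3,0,0,0]
    - [1,0,0,-3.9,0,0,0]
    - [1,0,0,-3.9,0,0,0]
    - [0.5,0,0,-3.9,0,0,0]
  grip_force: 40

```text
time: 2.23
tool_pos: [0.4392, -0.0989, 0.0083]
tool_rot: [3.141, -0.002, -0.033]
contact_force: [-0.4, -0.3, -0.1]
opening: 0.0885
grip_force: 0.0
```

step_arm:
  commands:
    - [0,0,0,0,0,0,0]
    - [0,0,0,0,0,0,0]
    - [0,0,0,0,0,0,0]
    - [0,0,0,0,0,0,0]
    - [0,0,0,0,0,0,0]

```text
time: 2.65
tool_pos: [0.4386, -0.0982, 0.0073]
tool_rot: [3.141, -0.0, -0.032]
contact_force: [-0.6, -0.3, -0.2]
opening: 0.0564
grip_force: 0.0
```

step_arm:
  commands:
    - [0,0,0,0,0,0,0]
    - [0,0,0,0,0,0,0]
    - [0,0,0,0,0,0,0]

```text
time: 2.9
tool_pos: [0.4385, -0.0981, 0.0072]
tool_rot: [3.142, 0.0, -0.032]
contact_force: [-0.4, 1.2, 4.2]
opening: 0.0496
grip_force: 40.0
```

step_arm:
  commands:
    - [0,0,0,0.7,0,0,0]
    - [0,-1,0,1.2,0,0,0]
    - [0,-2.5,-1,2,0,0,0]
    - [0,-4,-3,3.5,0,0,0]
    - [0,-4,-3,3.5,0,0,0]

```text
time: 3.32
tool_pos: [0.3966, -0.1299, 0.0437]
tool_rot: [3.14, -0.0, -0.033]
contact_force: [1.0, 0.2, -2.4]
opening: 0.0496
grip_force: 40.0
```

step_arm:
  commands:
    - [0,0,-3,1,0,0,0.08]
    - [0,0,-6.5,1,0,0,0.17]
    - [0,-0.5,-10,1,0,0,0.26]
    - [0,-0.8,-13.5,1,0,0,0.35]
    - [0,-1,-17,1,0,0,0.433]

```text
time: 3.73
tool_pos: [0.3874, -0.2993, 0.0522]
tool_rot: [-3.141, 0.0, 0.405]
contact_force: [1.3, 0.3, -2.4]
opening: 0.0497
grip_force: 40.0
```

step_arm:
  commands:
    - [0,0,-3,0,0,0,0]
    - [0,0,-6,0,0,0,0]
    - [0,-0.3,-9,0,0,0,0]
    - [0,-0.3,-11,0,0,0,0]
    - [0,-0.3,-11,0,0,0,0]

```text
time: 4.15
tool_pos: [0.3849, -0.4122, 0.0522]
tool_rot: [3.138, 0.0, 0.398]
contact_force: [0.3, -0.5, -3.0]
opening: 0.0495
grip_force: 40.0
```

```bash
python3 - <<'E'
from h import *
s=observe();print(s["time"],s["tool_pos"],s["tool_rot"],s["contact_force"])
im,M=snap("wrist","w2.png");np.save("M2.npy",M,allow_pickle=True)
E
```

```text
4.15 [ 0.38493198 -0.41221296  0.05216221] [3.13826105e+00 6.48613226e-05 3.97635844e-01] [ 0.26339087 -0.50455657 -2.97244013]
```

View pics/w2.png

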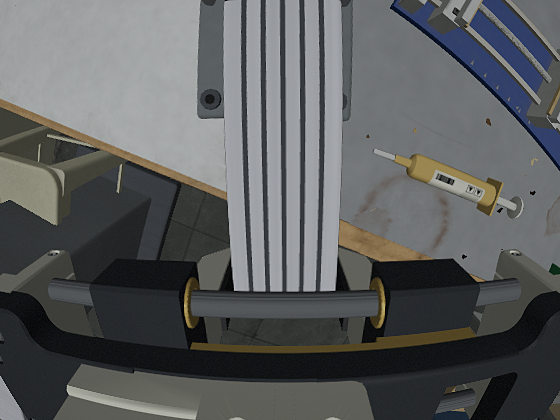

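In the wrist view the case covers the bed. The foot plate's left edge runs from (203,5) to (197,116), its front-left corner is at (197,116), and its right edge is near (351,20) to (349,118).

```bash
python3 - <<'E'
from h import *
M=np.load("M2.npy",allow_pickle=True).item()
im=cv2.imread("pics/w2.png");g=cv2.cvtColor(im,6).astype(int)
for v in(20,50,80,105): print(v,g[v,188:236:2].tolist(),g[v,336:364:2].tolist())
L=[onz("wrist",u,v,.01,M)[:2] for u,v in[(203,5),(197,116),(351,20),(349,118)]];print(np.round(L,4).tolist())
for o,y in[((.575,-.330),.4),((.573,-.329),.39)]:
  c,s=np.cos(y),np.sin(y);R=np.array([[c,-s],[s,c]])
  print("in clamp", [ (R.T@(p-o)).round(4).tolist() for p in L], "tcp",R.T@(observe()["tool_pos"][:2]-o))
E
```

```text
20 [167, 165, 162, 165, 166, 173, 87, 92, 92, 92, 93, 94, 92, 92, 93, 92, 93, 88, 169, 160, 159, 158, 156, 157] [161, 158, 154, 85, 91, 92, 92, 87, 84, 115, 114, 113, 113, 113]
50 [168, 168, 168, 169, 172, 78, 95, 96, 95, 94, 94, 93, 92, 92, 92, 93, 93, 87, 169, 162, 159, 158, 157, 158] [164, 161, 155, 103, 92, 94, 92, 86, 107, 116, 115, 114, 114, 114]
80 [168, 167, 168, 168, 176, 88, 95, 94, 96, 94, 94, 94, 91, 94, 95, 93, 94, 90, 179, 162, 160, 159, 160, 159] [166, 163, 157, 131, 94, 93, 89, 76, 123, 116, 117, 116, 116, 116]
105 [167, 167, 169, 167, 175, 86, 97, 66, 59, 60, 65, 63, 62, 60, 64, 21, 103, 91, 151, 163, 161, 161, 160, 159] [167, 163, 159, 119, 55, 80, 87, 76, 118, 117, 115, 116, 115, 116]
[[0.5044, -0.3059], [0.4365, -0.3306], [0.5296, -0.3945], [0.4712, -0.4178]]
in clamp [[-0.0556, 0.0497], [-0.1278, 0.0534], [-0.0669, -0.0417], [-0.1298, -0.0404]] tcp [-0.20621277  0.00077067]
in clamp [[-0.0546, 0.0474], [-0.1269, 0.0504], [-0.065, -0.0441], [-0.1279, -0.0434]] tcp [-0.20474054 -0.00297674]
```

```bash
python3 - <<'E'
from h import *
M=np.load("M2.npy",allow_pickle=True).item()
Q=lambda a:np.array([onz("wrist",u,v,.01,M)[:2] for u,v in a])
l=Q([(199.5,20),(197.5,50),(197,80),(197,105)]);r=Q([(353.5,20),(351.5,50),(351,80),(351,105)])
for e in(l,r):
  vx=cv2.fitLine(e.astype(np.float32),2,0,.01,.01).ravel();print(vx,np.arctan2(vx[1],vx[0]))
y=.40;c,s=np.cos(y),np.sin(y);n=np.array([-s,c])
print("lat",(l@n).round(4),(r@n).round(4)," centre",(l@n).mean()/2+(r@n).mean()/2,"tcp",observe()["tool_pos"][:2]@n, "case edges")
k=Q([(228,105),(342,105),(224,20),(342,20)]);
o=lambda u,v:onz("wrist",u,v,.074,M)[:2]
print([ (o(u,v)@n).round(4) for u,v in[(224,20),(341.5,20),(226,105),(342,105),(233,250),(338,250)]])
E
```

```text
[ 0.93130183  0.36424834  0.46756378 -0.3182806 ] 0.3728256
[ 0.9329556   0.3599914   0.50354904 -0.40579593] 0.36825868
lat [-0.4762 -0.4752 -0.4749 -0.4746] [-0.5712 -0.5696 -0.5692 -0.5694]  centre -0.5225439077011538 tcp -0.5270950017458845 case edges
[np.float64(-0.5033), np.float64(-0.5522), np.float64(-0.5042), np.float64(-0.5523), np.float64(-0.5047), np.float64(-0.553)]
```

step_arm:
  commands:
    - [0,-0.3,0.7,0,0,0,-0.018]
    - [0,-0.3,0.7,-1,0,0,-0.018]
    - [0,-0.3,0.7,-1.5,0,0,-0.018]
    - [0,-0.3,0.7,-1.5,0,0,-0.018]

```text
time: 4.53
tool_pos: [0.382, -0.3991, 0.0355]
tool_rot: [-3.138, 0.001, 0.384]
contact_force: [0.1, 0.5, -2.4]
opening: 0.0497
grip_force: 40.0
```

step_arm:
  commands:
    - [0,1.3,0.5,0,0,0,0]
    - [0,2.8,1.1,0,0,0,0]
    - [0,4.3,1.7,0,0,0,0]
    - [0,5.5,2.2,0,0,0,0]
    - [0,6.6,2.6,0,0,0,0]

```text
time: 4.95
tool_pos: [0.4501, -0.3742, 0.0371]
tool_rot: [3.141, -0.0, 0.384]
contact_force: [-0.5, 0.1, -2.2]
opening: 0.0499
grip_force: 40.0
```

step_arm:
  commands:
    - [0,0,0,-0.1,0,0,0]
    - [0,0,0,-0.2,0,0,0]
    - [0,0,0,-0.3,0,0,0]
    - [0,0,0,-0.3,0,0,0]

```text
time: 5.28
tool_pos: [0.4477, -0.3752, 0.0337]
tool_rot: [-3.141, 0.001, 0.382]
contact_force: [0.7, -0.3, -3.1]
opening: 0.05
grip_force: 40.0
```

step_arm:
  commands:
    - [0,0.1,-0.3,0,0,0,0]
    - [0,0.1,-0.3,-0.1,0,0,0]
    - [0,0.1,-0.3,-0.2,0,0,0]
    - [0,0.1,-0.3,-0.2,0,0,0]

```text
time: 5.62
tool_pos: [0.4492, -0.3783, 0.0318]
tool_rot: [-3.141, 0.0, 0.382]
contact_force: [-0.4, 0.9, -3.6]
opening: 0.0495
grip_force: 40.0
```

step_arm:
  commands:
    - [0,0,0,-0.1,0,0,0]
    - [0,0,0,-0.2,0,0,0]
    - [0,0,0,-0.2,0,0,0]

```text
time: 5.87
tool_pos: [0.4494, -0.378, 0.0298]
tool_rot: [-3.141, 0.0, 0.383]
contact_force: [1.0, -0.1, -2.6]
opening: 0.0498
grip_force: 40.0
```

step_arm:
  commands:
    - [0,0,0,-0.1,0,0,0]
    - [0,0,0,-0.1,0,0,0]
    - [0,0,0,-0.1,0,0,0]

```text
time: 6.12
tool_pos: [0.4495, -0.3781, 0.029]
tool_rot: [-3.142, 0.0, 0.383]
contact_force: [-0.1, -0.0, -2.3]
opening: 0.0498
grip_force: 40.0
```

step_arm:
  commands:
    - [0,0,0,-0.1,0,0,0]
    - [0,0,0,-0.1,0,0,0]
    - [0,0,0,-0.1,0,0,0]

```text
time: 6.37
tool_pos: [0.4495, -0.3781, 0.028]
tool_rot: [-3.142, 0.0, 0.383]
contact_force: [0.7, -0.3, -2.4]
opening: 0.0499
grip_force: 40.0
```

step_arm:
  commands:
    - [0,0,0,-0.1,0,0,0]
    - [0,0,0,-0.1,0,0,0]
    - [0,0,0,-0.1,0,0,0]

```text
time: 6.62
tool_pos: [0.4496, -0.3783, 0.0274]
tool_rot: [3.141, -0.0, 0.383]
contact_force: [-0.1, 1.0, 1.9]
opening: 0.0497
grip_force: 40.0
```

```bash
python3 - <<'E'
from h import *
s=observe();print(s["tool_pos"],s["contact_force"],s["torque"])
im,M=snap("wrist","w3.png");im,M=snap("scene","s3.png")
M=camera_model("scene");W=M["world_to_cam"];p=W@np.array([.5,-.35,.05,1]);f=210/np.tan(np.radians(M["vfov"])/2)
u,v=int(M["cx"]+f*p[0]/-p[2]),int(M["cy"]-f*p[1]/-p[2]);print(u,v)
c=cv2.resize(im[v-50:v+50,u-60:u+60],None,fx=6,fy=6,interpolation=2)
cv2.imwrite("pics/s3c.png",c[:,:,::-1])
E
```

```text
[ 0.44961513 -0.37831157  0.02738321] [-0.14988194  0.95158625  1.86531767] [0.15088914 0.15309297 0.03996952]
335 203
```

View pics/s3c.png

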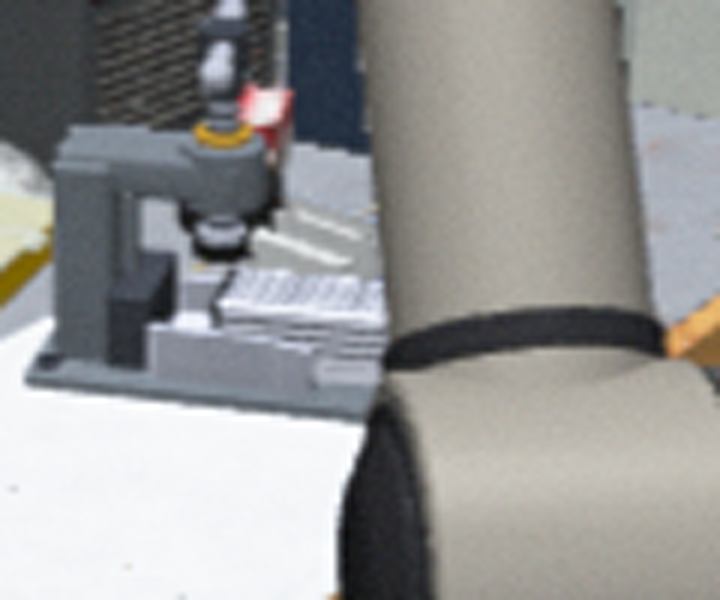

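View pics/w3.png

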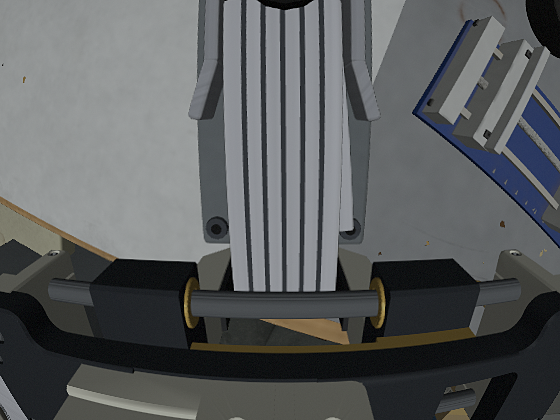

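Contact shows the bed at about 20.5 mm. In the wrist view the case (columns 225–340) lies between the guides (inside edges about 220–350), with its leading end under the foot. I'll release it and push it home from behind.

step_arm:
  commands:
    - [0.75,0,0,0,0,0,0]
    - [0.75,0,0,0,0,0,0]
    - [0.75,0,0,0,0,0,0]
    - [0.75,0,0,0,0,0,0]

```text
time: 7.05
tool_pos: [0.4495, -0.3782, 0.027]
tool_rot: [3.141, -0.0, 0.383]
contact_force: [0.8, -1.0, 0.5]
opening: 0.0681
grip_force: 0.0
```

step_arm:
  commands:
    - [0.75,0,0,2,0,0,0]
    - [0.75,0,0,5,0,0,0]
    - [0,-2.5,-1,5,0,0,0]
    - [0,-5.1,-2.1,5,0,0,0]
    - [0,-5.1,-2.1,5,0,0,0]

```text
time: 7.47
tool_pos: [0.3954, -0.4006, 0.0774]
tool_rot: [3.141, 0.001, 0.381]
contact_force: [-1.0, -0.4, -0.7]
opening: 0.0533
grip_force: 0.0
```

step_arm:
  commands:
    - [0,0,0,0,0,0,0]
    - [0,0,0,0,0,0,0]
    - [0,0,0,0,0,0,0]
    - [0,0,0,0,0,0,0]
    - [0,0,0,0,0,0,0]

```text
time: 7.88
tool_pos: [0.3991, -0.3988, 0.0768]
tool_rot: [-3.141, 0.0, 0.384]
contact_force: [0.7, 0.7, 0.4]
opening: 0.02
grip_force: 0.0
```

step_arm:
  commands:
    - [0,0,0,0,0,0,0]
    - [0,0,0,-2,0,0,0]
    - [0,0,0,-4.2,0,0,0]
    - [0,0,0,-4.2,0,0,0]
    - [0,0,0,-4.2,0,0,0]

```text
time: 8.3
tool_pos: [0.3982, -0.3984, 0.0343]
tool_rot: [-3.139, 0.001, 0.383]
contact_force: [-0.1, -0.1, 0.8]
opening: -0.0003
grip_force: 0.0
```

step_arm:
  commands:
    - [0,0.9,0.36,0,0,0,0]
    - [0,1.8,0.72,0,0,0,0]
    - [0,2.6,1.04,0,0,0,0]
    - [0,3.4,1.36,0,0,0,0]
    - [0,4.2,1.68,0,0,0,0]

```text
time: 8.72
tool_pos: [0.4416, -0.3823, 0.0358]
tool_rot: [3.14, 0.0, 0.384]
contact_force: [-2.8, -0.1, 1.3]
opening: 0.0006
grip_force: 1.2
```

step_arm:
  commands:
    - [0,0.3,0.12,0,0,0,0]
    - [0,0.6,0.24,0,0,0,0]
    - [0,0.8,0.32,0,0,0,0]
    - [0,1.0,0.4,0,0,0,0]

```text
time: 9.05
tool_pos: [0.4505, -0.3783, 0.035]
tool_rot: [-3.141, 0.0, 0.383]
contact_force: [-2.0, -0.7, 2.4]
opening: 0.0008
grip_force: 1.2
```

step_arm:
  commands:
    - [0,0.1,0.04,0,0,0,0]
    - [0,0.2,0.08,0,0,0,0]
    - [0,0.2,0.08,0,0,0,0]

```text
time: 9.3
tool_pos: [0.4525, -0.3776, 0.035]
tool_rot: [-3.142, -0.0, 0.383]
contact_force: [-1.6, 0.2, 1.7]
opening: 0.0003
grip_force: 0.7
```

step_arm:
  commands:
    - [0,0.1,0.04,0,0,0,0]
    - [0,0.2,0.08,0,0,0,0]
    - [0,0.2,0.08,0,0,0,0]

```text
time: 9.55
tool_pos: [0.4527, -0.3775, 0.035]
tool_rot: [-3.141, 0.003, 0.383]
contact_force: [-9.3, -3.8, 4.2]
opening: 0.0008
grip_force: 5.2
```

step_arm:
  commands:
    - [0,-1.2,-0.5,0,0,0,0]
    - [0,-2.4,-1,0,0,0,0]
    - [0.5,-2.4,-1,3,0,0,0.06]
    - [0.5,-3,-1,6.5,0,0,0.16]
    - [0.5,-3,-1,10,0,0,0.27]

```text
time: 9.97
tool_pos: [0.4225, -0.3866, 0.1352]
tool_rot: [-3.139, -0.0, 0.656]
contact_force: [0.6, -0.3, 0.3]
opening: 0.0159
grip_force: 0.0
```

step_arm:
  commands:
    - [0.5,0,0,3.5,0,0,0.12]
    - [0.5,0,0,7,0,0,0.24]
    - [0.5,0,0,10.5,0,0,0.36]
    - [0.5,0,0,12,0,0,0.48]
    - [0.5,2,1,13,0,0,0.6]

```text
time: 10.38
tool_pos: [0.4424, -0.3792, 0.2684]
tool_rot: [3.138, 0.003, 1.255]
contact_force: [0.7, 0.3, -1.7]
opening: 0.045
grip_force: 0.0
```

step_arm:
  commands:
    - [0.5,3,1.5,0,0,0,0.12]
    - [0.5,6,3,0,0,0,0.24]
    - [0.5,8,4,0,0,0,0.36]
    - [0.5,10,5.5,0,0,0,0.48]
    - [0.5,11.5,7,0,0,0,0.6]

```text
time: 10.8
tool_pos: [0.5603, -0.3065, 0.2643]
tool_rot: [3.141, -0.001, 1.859]
contact_force: [-0.0, -0.2, 0.7]
opening: 0.0458
grip_force: 0.0
```

step_arm:
  commands:
    - [0.5,0,0,0,0,0,0.11]
    - [0.5,0,0,0,0,0,0.18]
    - [0.5,0,0,0,0,0,0.18]

```text
time: 11.05
tool_pos: [0.5593, -0.3067, 0.2646]
tool_rot: [3.141, -0.001, 2.036]
contact_force: [0.0, 0.1, -0.6]
opening: 0.0459
grip_force: 0.0
```

```bash
python3 - <<'E'
from h import *
s=observe();print(s["time"],s["tool_pos"],s["tool_rot"],s["qpos"].round(2),s["contact_force"],s["torque"])
im,M=snap("wrist","w4.png");np.save("M4.npy",M,allow_pickle=True)
E
```

```text
11.05 [ 0.5592581  -0.30673682  0.26455747] [ 3.14127336e+00 -7.24749319e-04  2.03579310e+00] [-0.62  0.54  1.11  0.    1.49 -1.09] [ 0.04595806  0.14051442 -0.63816527] [-0.02997554 -0.09189446 -0.013889  ]
```

View pics/w4.png

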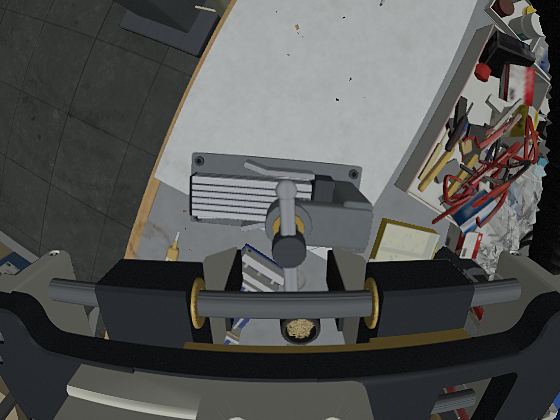

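The wrist view shows the T-bar's ball at (286,187) and the hub at (289,246). The case's far end is up against the dark stop at about (314,195).

```bash
python3 - <<'E'
from h import *
M=np.load("M4.npy",allow_pickle=True).item()
b=onz("wrist",286,187,.18,M)[:2];h=[onz("wrist",289,246,z,M)[:2] for z in(.18,.19)]
e=onz("wrist",290.5,275,.18,M)[:2]
d=b-e;a=np.arctan2(d[1],d[0]);u=np.array([np.cos(a),np.sin(a)]);ax=b-.048*u
print("ball",b,"hub",h,"bar ang",a,"axis",ax,"grip",ax+.03*u, "shift cm",(ax+.03*u-observe()["tool_pos"][:2])*100)
E
```

```text
ball [ 0.54879892 -0.28317731] hub [array([ 0.57290302, -0.32553943]), array([ 0.57084625, -0.32180939])] bar ang 2.0886698573897244 axis [ 0.57256053 -0.32488325] grip [ 0.55770952 -0.29881704] shift cm [-0.13866381  0.81812396]
```

step_arm:
  commands:
    - [0.5,0,0.7,0,0,0,0.035]
    - [0.5,0,0.7,-3,0,0,0.035]
    - [0.5,0,0.7,-6,0,0,0.035]
    - [0.5,0,0.7,-8.5,0,0,0.035]
    - [0.5,0,0.7,-10.2,0,0,0.035]

```text
time: 11.52
tool_pos: [0.5579, -0.2997, 0.1602]
tool_rot: [-3.141, -0.003, 2.064]
contact_force: [0.1, -0.5, -0.5]
opening: 0.0459
grip_force: 0.0
```

step_arm:
  commands:
    - [0,0,0,0,0,0,0]
    - [0,0,0,0,0,0,0]
    - [0,0,0,0,0,0,0]
    - [0,0,0,0,0,0,0]
    - [0,0,0,0,0,0,0]
  grip_force: 30

```text
time: 11.93
tool_pos: [0.56, -0.3003, 0.1647]
tool_rot: [3.14, 0.003, 2.067]
contact_force: [-0.0, 0.3, -0.4]
opening: 0.0173
grip_force: 0.0
```

step_arm:
  commands:
    - [0,0,0,0,0,0,0]
    - [0,0,0,0,0,0,0]
    - [0,0,0,0,0,0,0]
    - [0,0,0,0,0,0,0]

```text
time: 12.27
tool_pos: [0.5593, -0.3005, 0.1643]
tool_rot: [-3.141, 0.002, 2.067]
contact_force: [-4.7, -2.3, 6.3]
opening: 0.0111
grip_force: 30.0
```

```bash
cat >> h.py <<'E'
AX=np.array([.5735,-.3265])
def st():
    s=observe();p=s["tool_pos"];r=p[:2]-AX;F=s["contact_force"];a=np.arctan2(r[1],r[0]);t=np.array([-np.sin(a),np.cos(a)])
    print("t",s["time"],"p",p.round(4),"yaw",s["tool_rot"][2].round(3),"ang",a.round(3),"r",np.hypot(*r).round(4),"F",F.round(1),"T",s["torque"].round(2),"Ftan",(F[:2]@t).round(1),"Maxis",(s["torque"][2]+r[0]*F[1]-r[1]*F[0]).round(3),"q6",s["qpos"][5].round(2),"op",s["opening"],s["grip_force"])
def arc(da,n,dz=-.006):
    s=observe();p=s["tool_pos"][:2];r=p-AX
    for k in range(1,n+1):
        a=-da*k/n;c,q=np.cos(a),np.sin(a);print((np.array([c*r[0]-q*r[1],q*r[0]+c*r[1]])-r).round(4)*100,round(dz*da*k/n*100,2),round(a,3))
E
python3 -c "
from h import *
st();arc(.6,5)"
```

```text
t 12.2667 p [ 0.5593 -0.3005  0.1643] yaw 2.067 ang 2.072 r 0.0296 F [-4.7 -2.3  6.3] T [-0.28  0.61 -0.06] Ftan 5.2 Maxis 0.098 q6 -1.11 op 0.011128573411541163 30.00274568796158
[0.32 0.15] -0.07 -0.12
[0.66 0.26] -0.14 -0.24
[1.01 0.33] -0.22 -0.36
[1.36 0.36] -0.29 -0.48
[1.72 0.35] -0.36 -0.6
```

step_arm:
  commands:
    - [0,0.32,0.15,-0.07,0,0,-0.12]
    - [0,0.66,0.26,-0.14,0,0,-0.24]
    - [0,1.01,0.33,-0.22,0,0,-0.36]
    - [0,1.36,0.36,-0.29,0,0,-0.48]
    - [0,1.72,0.35,-0.36,0,0,-0.6]

```text
time: 12.68
tool_pos: [0.5772, -0.2969, 0.1608]
tool_rot: [3.14, 0.002, 1.462]
contact_force: [-2.5, -1.8, 5.9]
opening: 0.0108
grip_force: 30.1
```

```bash
python3 -c "
from h import *
st();arc(.6,5)"
```

```text
t 12.6833 p [ 0.5772 -0.2969  0.1608] yaw 1.462 ang 1.448 r 0.0298 F [-2.5 -1.8  5.9] T [-0.39  0.32  0.12] Ftan 2.2 Maxis 0.19 q6 -0.48 op 0.010820035528040976 30.08549451828003
[ 0.35 -0.07] -0.07 -0.12
[ 0.69 -0.17] -0.14 -0.24
[ 1.02 -0.32] -0.22 -0.36
[ 1.33 -0.5 ] -0.29 -0.48
[ 1.61 -0.72] -0.36 -0.6
```

step_arm:
  commands:
    - [0,0.35,-0.07,-0.07,0,0,-0.12]
    - [0,0.69,-0.17,-0.14,0,0,-0.24]
    - [0,1.02,-0.32,-0.22,0,0,-0.36]
    - [0,1.33,-0.5,-0.29,0,0,-0.48]
    - [0,1.61,-0.72,-0.36,0,0,-0.6]

```text
time: 13.1
tool_pos: [0.5941, -0.3038, 0.1573]
tool_rot: [3.138, -0.001, 0.863]
contact_force: [1.1, -1.7, 3.6]
opening: 0.0113
grip_force: 30.3
```

```bash
python3 -c "
from h import *
st();arc(.6,5)"
```

```text
t 13.1 p [ 0.5941 -0.3038  0.1573] yaw 0.863 ang 0.834 r 0.0306 F [ 1.1 -1.7  3.6] T [-0.19 -0.08  0.19] Ftan -2.0 Maxis 0.133 q6 0.12 op 0.011250437461804291 30.263109505176544
[ 0.26 -0.26] -0.07 -0.12
[ 0.48 -0.55] -0.14 -0.24
[ 0.67 -0.87] -0.22 -0.36
[ 0.82 -1.21] -0.29 -0.48
[ 0.92 -1.56] -0.36 -0.6
```

step_arm:
  commands:
    - [0,0.25,-0.25,-0.07,0,0,-0.12]
    - [0,0.48,-0.53,-0.14,0,0,-0.24]
    - [0,0.66,-0.83,-0.22,0,0,-0.36]
    - [0,0.81,-1.16,-0.29,0,0,-0.48]
    - [0,0.92,-1.5,-0.36,0,0,-0.6]

```text
time: 13.52
tool_pos: [0.6043, -0.3191, 0.1537]
tool_rot: [3.138, -0.005, 0.263]
contact_force: [4.9, -2.5, 3.1]
opening: 0.011
grip_force: 30.5
```

```bash
python3 -c "
from h import *
st();arc(.36,3)"
```

```text
t 13.5167 p [ 0.6043 -0.3191  0.1537] yaw 0.263 ang 0.236 r 0.0317 F [ 4.9 -2.5  3.1] T [-0.33 -0.73  0.31] Ftan -3.6 Maxis 0.199 q6 0.71 op 0.011031440503656266 30.46499937772751
[ 0.07 -0.37] -0.07 -0.12
[ 0.09 -0.75] -0.14 -0.24
[ 0.06 -1.13] -0.22 -0.36
```

step_arm:
  commands:
    - [0,0.05,-0.36,-0.07,0,0,-0.12]
    - [0,0.05,-0.73,-0.14,0,0,-0.24]
    - [0,0.0,-1.1,-0.22,0,0,-0.36]

```text
time: 13.77
tool_pos: [0.6056, -0.3303, 0.1516]
tool_rot: [3.139, -0.009, -0.097]
contact_force: [11.2, -2.0, 0.2]
opening: 0.0108
grip_force: 30.5
```

```bash
python3 -c "
from h import *
st();arc(.24,2)"
```

```text
t 13.7667 p [ 0.6056 -0.3303  0.1516] yaw -0.097 ang -0.117 r 0.0324 F [11.2 -2.   0.2] T [-0.43 -1.64  0.32] Ftan -0.6 Maxis 0.298 q6 1.06 op 0.010834298850495147 30.485391318798065
[-0.07 -0.38] -0.07 -0.12
[-0.18 -0.75] -0.14 -0.24
```

step_arm:
  commands:
    - [0,0.05,-0.36,-0.07,0,0,-0.12]
    - [0,0.0,-0.72,-0.14,0,0,-0.24]

```text
time: 13.93
tool_pos: [0.6044, -0.3378, 0.1501]
tool_rot: [3.14, -0.007, -0.337]
contact_force: [3.1, -4.2, 3.1]
opening: 0.0109
grip_force: 30.4
```

```bash
sed -i 's/AX=.*/AX=np.array([.5755,-.3265])/' h.py; python3 -c "
from h import *
st();arc(.24,2)"
```

```text
t 13.9333 p [ 0.6044 -0.3378  0.1501] yaw -0.337 ang -0.372 r 0.031 F [ 3.1 -4.2  3.1] T [-0.45 -0.44  0.33] Ftan -2.8 Maxis 0.249 q6 1.29 op 0.010871129344501903 30.44295161962509
[-0.16 -0.34] -0.07 -0.12
[-0.35 -0.65] -0.14 -0.24
```

step_arm:
  commands:
    - [0,-0.16,-0.34,-0.07,0,0,-0.12]
    - [0,-0.35,-0.65,-0.14,0,0,-0.24]

```text
time: 14.1
tool_pos: [0.6011, -0.3447, 0.1487]
tool_rot: [-3.141, -0.008, -0.578]
contact_force: [6.8, -5.9, 1.5]
opening: 0.0109
grip_force: 30.4
```

```bash
python3 -c "
from h import *
st();arc(.24,2)"
```

```text
t 14.1 p [ 0.6011 -0.3447  0.1487] yaw -0.578 ang -0.619 r 0.0315 F [ 6.8 -5.9  1.5] T [-0.74 -1.01  0.31] Ftan -0.8 Maxis 0.289 q6 1.52 op 0.010928399110864339 30.376246869564056
[-0.24 -0.29] -0.07 -0.12
[-0.51 -0.56] -0.14 -0.24
```

step_arm:
  commands:
    - [0,-0.18,-0.33,-0.07,0,0,-0.12]
    - [0,-0.43,-0.61,-0.14,0,0,-0.24]

```text
time: 14.27
tool_pos: [0.5964, -0.3508, 0.1472]
tool_rot: [-3.14, -0.007, -0.818]
contact_force: [5.4, -4.0, 2.0]
opening: 0.011
grip_force: 30.3
```

```bash
python3 -c "
from h import *
st();arc(.12,1)
for i in range(2): read_camera('top'); st()"
```

```text
t 14.2667 p [ 0.5964 -0.3508  0.1472] yaw -0.818 ang -0.862 r 0.0321 F [ 5.4 -4.   2. ] T [-0.56 -0.81  0.24] Ftan 1.5 Maxis 0.285 q6 1.75 op 0.010974127664917403 30.277862548828125
[-0.31 -0.23] -0.07 -0.12
t 14.3167 p [ 0.5959 -0.3513  0.1471] yaw -0.826 ang -0.883 r 0.0321 F [ 4.5 -4.5  2.3] T [-0.72 -0.66  0.14] Ftan 0.6 Maxis 0.164 q6 1.75 op 0.011099027790348343 30.08275866508484
t 14.3667 p [ 0.5959 -0.3513  0.1471] yaw -0.817 ang -0.882 r 0.0321 F [ 3.6 -6.7  0.4] T [-0.86 -0.61 -0.  ] Ftan -1.5 Maxis -0.048 q6 1.74 op 0.011022098306302835 30.016922056674957
```

step_arm:
  commands:
    - [0,-0.31,-0.23,-0.07,0,0,-0.12]
    - [0,-0.64,-0.42,-0.14,0,0,-0.24]

```text
time: 14.53
tool_pos: [0.5904, -0.3554, 0.1459]
tool_rot: [-3.138, -0.008, -1.057]
contact_force: [7.4, -6.8, 0.7]
opening: 0.011
grip_force: 30.3
```

```bash
python3 -c "
from h import *
st();arc(.24,2)"
```

```text
t 14.5333 p [ 0.5904 -0.3554  0.1459] yaw -1.057 ang -1.095 r 0.0325 F [ 7.4 -6.8  0.7] T [-0.82 -1.15  0.23] Ftan 3.5 Maxis 0.343 q6 1.97 op 0.01099768332235305 30.28866469860077
[-0.36 -0.16] -0.07 -0.12
[-0.73 -0.27] -0.14 -0.24
```

step_arm:
  commands:
    - [0,-0.18,-0.08,-0.04,0,0,-0.06]
    - [0,-0.36,-0.16,-0.07,0,0,-0.12]

```text
time: 14.7
tool_pos: [0.587, -0.3572, 0.1452]
tool_rot: [-3.137, -0.008, -1.175]
contact_force: [8.4, -6.3, -0.9]
opening: 0.0112
grip_force: 30.2
```

```bash
python3 -c "
from h import *
st();arc(.12,2)"
```

```text
t 14.7 p [ 0.587  -0.3572  0.1452] yaw -1.175 ang -1.213 r 0.0328 F [ 8.4 -6.3 -0.9] T [-0.89 -1.33  0.26] Ftan 5.6 Maxis 0.447 q6 2.09 op 0.011196006707274761 30.212098360061646
[-0.19 -0.06] -0.04 -0.06
[-0.38 -0.12] -0.07 -0.12
```

step_arm:
  commands:
    - [0,-0.18,-0.06,-0.04,0,0,-0.06]
    - [0,-0.37,-0.13,-0.07,0,0,-0.12]

```text
time: 14.87
tool_pos: [0.5835, -0.3586, 0.1445]
tool_rot: [-3.135, -0.008, -1.295]
contact_force: [9.0, -6.8, -0.4]
opening: 0.0111
grip_force: 30.2
```

```bash
python3 -c "
from h import *
st();arc(.12,2)"
```

```text
t 14.8667 p [ 0.5835 -0.3586  0.1445] yaw -1.295 ang -1.327 r 0.033 F [ 9.  -6.8 -0.4] T [-0.89 -1.42  0.27] Ftan 7.1 Maxis 0.502 q6 2.2 op 0.01107350630169408 30.218296945095062
[-0.19 -0.04] -0.04 -0.06
[-0.39 -0.07] -0.07 -0.12
```

The torque rose steadily (0.285, 0.343, 0.447, 0.502 N m) after running free at about 0.28. That puts the clamping force at roughly 30 N, so I'm letting go.

step_arm:
  commands:
    - [0.5,0,0,0,0,0,0]
    - [0.5,0,0,0,0,0,0]
    - [0.5,0,0,0,0,0,0]
    - [0.5,0,0,0,0,0,0]
    - [0.5,0,0,0,0,0,0]

```text
time: 15.28
tool_pos: [0.5804, -0.3561, 0.1428]
tool_rot: [3.141, 0.001, -1.292]
contact_force: [0.5, 0.3, 0.0]
opening: 0.0394
grip_force: 0.0
```

step_arm:
  commands:
    - [0.5,0,0,1,0,0,0]
    - [0.5,0,0,3,0,0,0]
    - [0.5,0,0,6,0,0,0]
    - [0.5,0,0,9,0,0,0]
    - [0.5,-3,1,11,0,0,0]

```text
time: 15.7
tool_pos: [0.554, -0.3478, 0.2556]
tool_rot: [-3.138, -0.004, -1.291]
contact_force: [-0.7, 0.1, -0.2]
opening: 0.0458
grip_force: 0.0
```

step_arm:
  commands:
    - [0.5,-3,2,0,0,0,0.1]
    - [0.5,-6,4,0,0,0,0.2]
    - [0.5,-9,6,0,0,0,0.3]
    - [0.5,-9,6,0,0,0,0.3]
    - [0.5,-9,6,0,0,0,0.3]

```text
time: 16.12
tool_pos: [0.4594, -0.2855, 0.2545]
tool_rot: [-3.141, -0.001, -0.993]
contact_force: [-0.4, -0.4, 1.4]
opening: 0.0457
grip_force: 0.0
```

```bash
python3 - <<'E'
from h import *
s=observe();print(s["time"],s["tool_pos"],s["contact_force"])
a,_=snap("wrist","w5.png");b,_=snap("scene","s5.png")
c=cv2.resize(b[140:240,265:395],None,fx=4,fy=4,interpolation=2);o=np.zeros((520,560,3),np.uint8)
t,_=snap("top","t5.png");d=cv2.resize(t[150:250,320:400],None,fx=3,fy=3,interpolation=2)
o=np.zeros((600,800,3),np.uint8);o[:400,:520]=c;o[:300,540:780]=d;o[405:600,:280]=cv2.resize(a,(280,210))[:195]
cv2.imwrite("pics/fin.png",o[:,:,::-1])
E
```

```text
16.1167 [ 0.45943624 -0.28545989  0.25447257] [-0.44572344 -0.3713098   1.35665209]
```

View pics/fin.png

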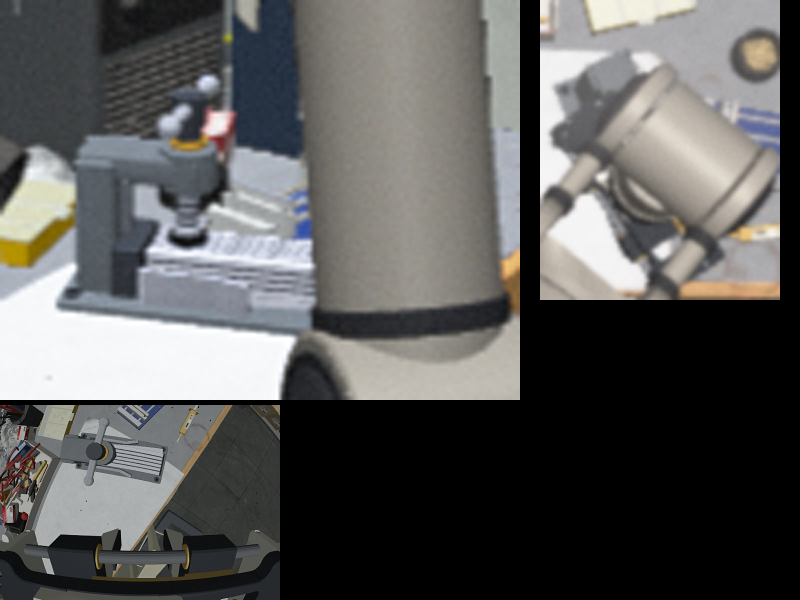

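The foot at (187,238) sits on the case, and the case meets the dark stop at (150,245). The gripper is clear of everything, so I'm handing in.

```bash
python3 -c "
from cell import *
print(hand_in())"
```

```text
the job is handed in; nothing more can be done
None
```

The case lies flat on the clamp bed with its end against the stop, held at an estimated 30 N; the handle is released and the job was handed in at about 16 s of robot time, with no verdict returned.

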